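# Light up the test box and hold its lid open

### The job

Pick up the yellow work light by its black carrying bar and hang it by that bar on both red prongs of the twin hook, let go of it, and only then take the blue lid of the grey test box by the black handle bar on its front edge and lift it to 60 degrees from closed (within 5 degrees) so that I can inspect the board inside. The lid falls shut if let go, so finish while still holding it steady at that angle; leave the light hanging and the other things on the bench where they are.

Things in the scene. Friction and masses are not known exactly. Their poses are not given: they have to be found in the camera images.
- work_light: loose LED work light, 0.17 to 0.35 kg: yellow housing 36 deep (x) x 104 wide (y), 6 to 80 mm above the bench, on two feet 66 mm long in x. Steel uprights at y = +-62 mm carry a black bar above it. Origin: centre of its underside; z up, -x the lens side. Either side may face the robot when it hangs
- light_bar (a point): middle of the work light's carrying bar: straight, round, black rubber, 14 mm thick, along the light's y, free over 110 mm; its axis is 150 mm above the light's origin, with 63 mm clear below it down to the housing; axes as the light's
- twin_hook: fixed stand with a red twin hook. Origin on the bench below the middle of the seat; z up; prongs point along its -x (to the robot at yaw 0). Two prongs 8 mm thick at y = +-36 mm, 64 mm clear between them for the fingers; they join a cross bar 10 mm thick at x = +70, z = 188 mm on a 16 mm post at x = 70, y = 0 mm; base plate 8 mm high, x = 45 to 95 mm
- hook_seat (a point): middle of the seat between the prongs, at the height of their top (188 mm above the bench); axes as the twin hook's. Prongs are level from x = -30 to +30 mm, then rise at the free end to a tip at x = -48 mm, 16 mm higher. The prongs go between bar and housing, so the light comes on from the front (-x), bar over the tips, then down. A hung bar lies along y, its axis 7 mm above this point
- test_box: grey steel test box screwed to the bench, 86 deep (x) x 150 wide (y) x 70 mm high, with a green circuit board inside and screw lugs at its sides to y = +-89 mm. Origin: centre of its underside; z up, -x its front, which faces the robot at yaw 0
- lid_hinge (a point): middle of the lid's hinge line, at x = +45 mm, z = 73 mm in the box's frame; the hinge runs along the box's y
- lid_handle (a point): middle of the lid's handle: round black bar 12 mm thick, 118 mm long, along the box's y, 135 mm from the hinge axis, held 37 mm clear of the lid's front edge by two 8 mm arms at y = +-55 mm. Closed it is 74 mm above the bench with nothing below it; it moves on a 135 mm circle about the hinge; its axes turn with the lid
- lid (a joint): lid hinge angle, rad: 0 closed, grows as the front edge rises; 60 degrees = 1.047. Blue steel lid 93 x 154 x 6 mm, 0.28 to 0.46 kg, no spring; it falls shut when let go below a right angle. A finger grip round the handle bar can pivot about the bar, so the tool may stay pointing down all the way
- black_tape: bystander: roll of black tape, 58 mm across, 19 mm high; origin centre of underside
- hex_keys: bystander: folding hex key set in a red case, 22x90x18 mm, in front of the hook; origin centre of underside
- parts_jar: bystander: clear jar with green lid, 69 mm across, 84 mm high, behind the hook; origin centre of underside
- spray_can: bystander: spray can with red cap, 59 mm across, 202 mm high, behind the hook; origin centre of underside
- multimeter: bystander: yellow multimeter lying on the organiser case at the back, 135x68x46 mm; origin centre of underside

How it is judged:
By the outcome, as a careful person would: the job done as asked, in the order asked, and still so for the second after the job is handed in, while the arm keeps its last pose, push and grip.
It also fails if it takes over 64 s, if anything falls off the work surface, if the arm or the gripper's body presses on something with over 40 N, if the wrist force passes 120 N, or if a joint passes its speed limit or range.

### The arm

A 6-joint arm with a two-finger parallel gripper is mounted at the origin on a cart in front of the work surface, level with it; the furniture and walls round the work are solid. World frame = base frame: x ahead of the robot, y to its left, z up, the work surface at z = 0. Lengths are in m, angles in degrees, forces in N, time in s.
With the tool pointing down it reaches from about 0.325 to 0.9 m from the base axis. Payload 6.1 kg.
Tool frame: the origin (TCP) lies between the finger pads; the fingertips stand 22 mm ahead of it and the grasp point (between the pads) lies 3 mm ahead of it (env.finger_overhang is the distance from the TCP to the fingertips, in m); z points along the fingers, y is the line along which they close (so a half turn about z gives the same grasp; the last joint's range is limited). The gripper opens to 85 mm and grips with 20 to 120 N. Pads are 22 mm wide; open, the fingers measure 114 mm over their backs; the gripper's body (76 mm by 85 mm) begins 54 mm behind the grasp point. The pads swing forward as they close: fully open they stand 13 mm farther back than shut.
Start: joints at [58.035, 12.628, 87.462, -0, 79.91, -7.225], TCP at [0.262, 0.568, 0.224] pointing down, gripper open.
Joint ranges: [-170.65, 170.65], [-52.31, 119.04], [5.05, 147.46], [-71.25, 251.25], [11.57, 151.72], [-153.62, 153.62]. Speed limits (degrees/s): [147.25, 147.25, 172.46, 180, 180, 180].

### API

Orientations are given as a 3x3 rotation matrix whose columns are the frame's x, y, z axes.
In Python, from workcell import env, fingers, get_image, camera_info, status gives the robot as it stands. Calls block until the motion is done:
- env.move_to(position, orientation): joint-space move of the TCP to a pose.
- env.move_linear(position, rot=None, vel=0.15): straight line of the TCP; rot=None keeps the orientation; vel is the mean speed in m/s.
- env.move_j(angles): joint-space move.
- fingers.grip(opening, effort=None): finger opening in m; effort is the grip in N (None keeps the last); returns when the fingers have stopped.
- env.dwell(seconds).
- env.ik(position, orientation): joint angles nearest the present ones, or None.
- get_image(name): name is "side" or "top" or "wrist"; returns the picture (420x560x3 uint8, red, green, blue); there is no depth.
- camera_info(name): a dict with "K" (3x3 intrinsics, pixels), "pose" (4x4, takes a point from camera to world coordinates); the wrist camera has in their place "T_tool_cam" (4x4, takes a point from camera to tool coordinates, whose origin is the TCP and whose axes are the flange's). Camera axes: x right, y down, z forward; pixel columns grow to the right and rows downward; lengths in m; the calibration is good to about 2 mm. A picture is of the moment at which its call begins: read the wrist's pose just before it. camera_info takes no time and is no camera call.
A pose or a line that the arm cannot do raises env.IKError and nothing moves.
- env.finish_job(): hands the job in; it is judged then, once.
Readings, each from a call of its own:
- status.read_time(): time.
- status.read_joint_pos(): joint angles.
- status.read_joint_vel(): joint speeds.
- status.read_effort(): joint torques, N m.
- status.read_tcp_pos(): TCP position.
- status.read_eef_rot(): TCP orientation.
- status.read_force(): force on the tool from outside, world axes, zero at the start.
- status.read_torque(): the same for the moment, N m.
- status.read_grip_width(): finger opening in m.
- status.read_gripper_force(): force on a finger pad.
Only numpy, scipy, OpenCV 4.12 (cv2) and the standard library are available. Lean on these libraries where they do the work, as an engineer would, in place of code of your own. Each camera call takes 0.05 s, during which the arm holds its last target. There are 200 camera calls.

## Working session

There is one attempt and no reset: what is moved stays moved. The work goes in short steps, each a Python script; the robot and the scene stay as the last script left them, time stands still between calls to the robot, and variables do not carry over. Pictures are saved under pics/ and viewed, at most 10 in all, crops included, and the job is handed in when it is done.

```bash
mkdir -p pics; ls; python3 - <<'E'
from workcell import env, fingers, get_image, camera_info, status
import cv2, numpy as np
np.set_printoptions(precision=4,suppress=True)
for n in ("side","top","wrist"):
    cv2.imwrite(f"pics/{n}0.png",get_image(n)[:,:,::-1])
    print(n,camera_info(n))
print(status.read_time(),status.read_eef_rot())
E
```

```text
pics
side {'K': array([[405.2591,   0.    , 275.3381],
       [  0.    , 405.2591, 224.5003],
       [  0.    ,   0.    ,   1.    ]]), 'pose': array([[-0.9207, -0.1439,  0.3628,  0.1959],
       [-0.3902,  0.3204, -0.8632,  0.9983],
       [ 0.0079, -0.9363, -0.3511,  0.5098],
       [ 0.    ,  0.    ,  0.    ,  1.    ]])}
top {'K': array([[441.1353,   0.    , 276.5764],
       [  0.    , 441.1353, 209.7872],
       [  0.    ,   0.    ,   1.    ]]), 'pose': array([[-0.0156, -0.9978,  0.0641,  0.5259],
       [-0.9995,  0.0172,  0.0247,  0.0543],
       [-0.0257, -0.0637, -0.9976,  1.164 ],
       [ 0.    ,  0.    ,  0.    ,  1.    ]])}
wrist {'K': array([[324.3687,   0.    , 276.6134],
       [  0.    , 324.3687, 212.755 ],
       [  0.    ,   0.    ,   1.    ]]), 'T_tool_cam': array([[ 0.0004, -0.9638, -0.2665,  0.0668],
       [ 1.    ,  0.0003,  0.0004,  0.0004],
       [-0.0003, -0.2665,  0.9638, -0.1501],
       [ 0.    ,  0.    ,  0.    ,  1.    ]])}
0.15 [[-0.9082  0.4185 -0.0008]
 [ 0.4185  0.9082 -0.0013]
 [ 0.0002 -0.0015 -1.    ]]
```

View pics/side0.png

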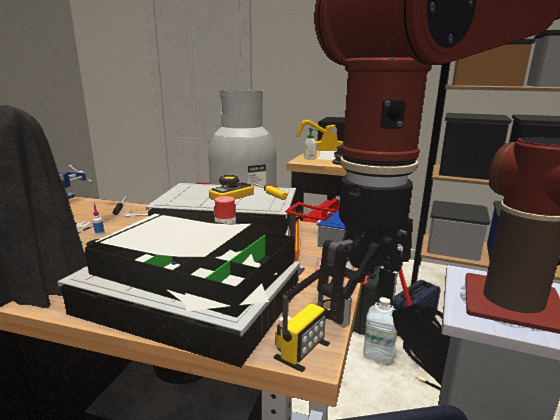

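View pics/top0.png

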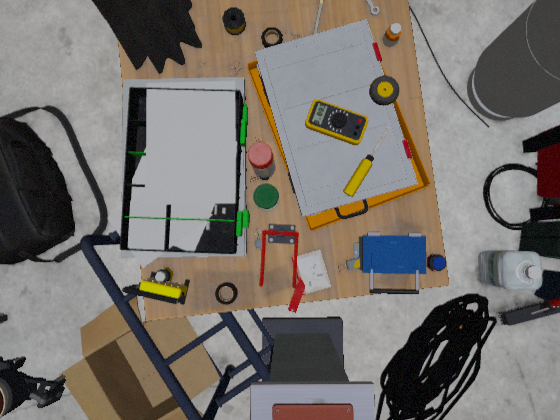

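The side view shows the light's lens facing the robot (about 300,330), with the arm hiding the rest. The top view shows the light at (162,290), the hook prongs at (263..297, 235..285) and the lid handle at (395,291). I'll zoom in.

```bash
python3 - <<'E'
import cv2, numpy as np
im=cv2.imread("pics/top0.png")
a=cv2.resize(im[225:325,70:270],None,fx=4,fy=3,interpolation=3)
a=cv2.resize(im[235:315,100:250],(560,300),interpolation=3)
b=cv2.resize(im[215:315,240:460],(660,300),interpolation=3)
o=np.zeros((600,800,3),np.uint8);o[:300,:560]=a;o[300:,:660]=b
cv2.imwrite("pics/comp.png",o)
E
```

```text
(no output)
```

View pics/comp.png

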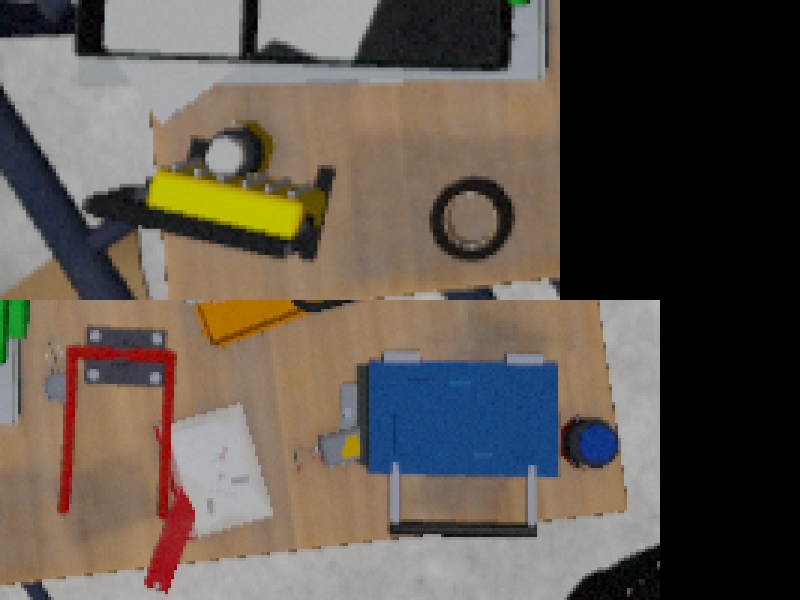

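View pics/wrist0.png

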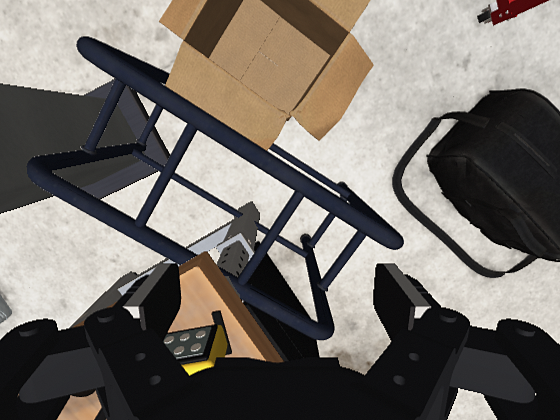

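The light's bar is the lower (robot side) black strip, with a yaw of about -13°. The hook and box are near yaw 0. The wrist only sees the floor and a corner of the light, so I'll move it above the work for two views.

```bash
cat > h.py <<'E'
from workcell import env, fingers, get_image, camera_info, status
import cv2, numpy as np
np.set_printoptions(precision=4,suppress=True)
def down(a):
    """tool pointing down, tool x at world angle a (deg)"""
    a=np.radians(a); x=np.array([np.cos(a),np.sin(a),0]); z=np.array([0,0,-1.])
    return np.stack([x,np.cross(z,x),z],1)
def wrist(name):
    p,R=np.array(status.read_tcp_pos()),np.array(status.read_eef_rot()); im=get_image("wrist")
    T=np.eye(4);T[:3,:3]=R;T[:3,3]=p; P=T@camera_info("wrist")["T_tool_cam"]
    cv2.imwrite(f"pics/{name}.png",im[:,:,::-1]); np.save(f"pics/{name}.npy",P)
def cam(name):
    if name in("top","side"): i=camera_info(name); return np.array(i["K"]),np.array(i["pose"])
    return np.array(camera_info("wrist")["K"]),np.load(f"pics/{name}.npy")
def ray(name,u,v):
    K,P=cam(name); d=P[:3,:3]@np.linalg.solve(K,[u,v,1.]); return P[:3,3],d/np.linalg.norm(d)
def onz(name,u,v,z):
    o,d=ray(name,u,v); return o+d*(z-o[2])/d[2]
def tri(*obs):
    A=np.zeros((3,3));b=np.zeros(3);rs=[ray(*o) for o in obs]
    for o,d in rs: M=np.eye(3)-np.outer(d,d);A+=M;b+=M@o
    X=np.linalg.solve(A,b); return X,[np.linalg.norm(np.cross(X-o,d)) for o,d in rs]
E
python3 - <<'E'
from h import *
R=down(180)
print(env.ik([.43,.22,.42],R),env.ik([.43,-.08,.42],R))
p=status.read_tcp_pos()
env.move_linear([p[0],p[1],.40],vel=.3)
env.move_to([.43,.22,.42],R); wrist("w1")
env.move_to([.43,-.08,.42],R); wrist("w2")
print(status.read_time(),status.read_joint_pos())
E
```

```text
[ 17.7302 -10.0473  89.9209  -0.     100.1263 -72.2698] [ -20.8919  -16.5354   95.2891   -0.      101.2463 -110.8919]
3.575 [ -20.7654  -16.5237   95.274     0.0264  101.2469 -110.8519]
```

View pics/w1.png

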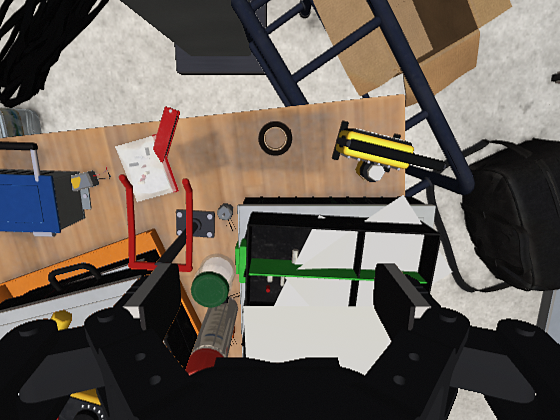

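View pics/w2.png

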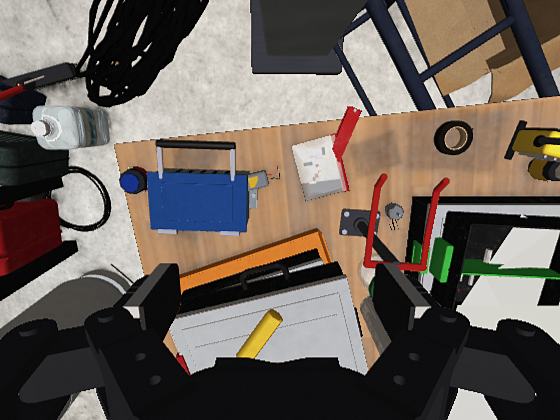

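w1 shows the prong tips at (125,180) and (188,180) and the light bar from about (345,140) to (450,172). w2 shows the handle bar from (157,143) to (235,146). I'll take one more shifted view for the handle and two close views of the light.

```bash
python3 - <<'E'
from h import *
R=down(180)
env.move_linear([.37,-.08,.42],vel=.3); wrist("w5")
env.move_to([.46,.31,.36],R); wrist("w3")
env.move_linear([.39,.31,.36],vel=.3); wrist("w4")
print(status.read_time())
w3,w4,w5=[cv2.imread(f"pics/{n}.png") for n in("w3","w4","w5")]
# project rough light position for crops
o=np.zeros((600,800,3),np.uint8)
for k,n in enumerate(("w3","w4")):
    K,P=cam(n); c=np.linalg.inv(P)@[.37,.34,.13,1]; u,v=(K@c[:3]/c[2])[:2].astype(int); 
    u=min(max(u,100),460); v=min(max(v,75),345); im=(w3,w4)[k]
    o[300*k:300*k+300,:400]=cv2.resize(im[v-75:v+75,u-100:u+100],(400,300)); print(n,u-100,v-75)
o[:300,400:]=cv2.resize(w5[120:270,110:310],(400,300))
o[300:,400:]=cv2.resize(cv2.imread("pics/w2.png")[90:240,110:310],(400,300))
cv2.imwrite("pics/comp2.png",o)
E
```

```text
5.9583
w3 204 25
w4 202 88
```

View pics/comp2.png

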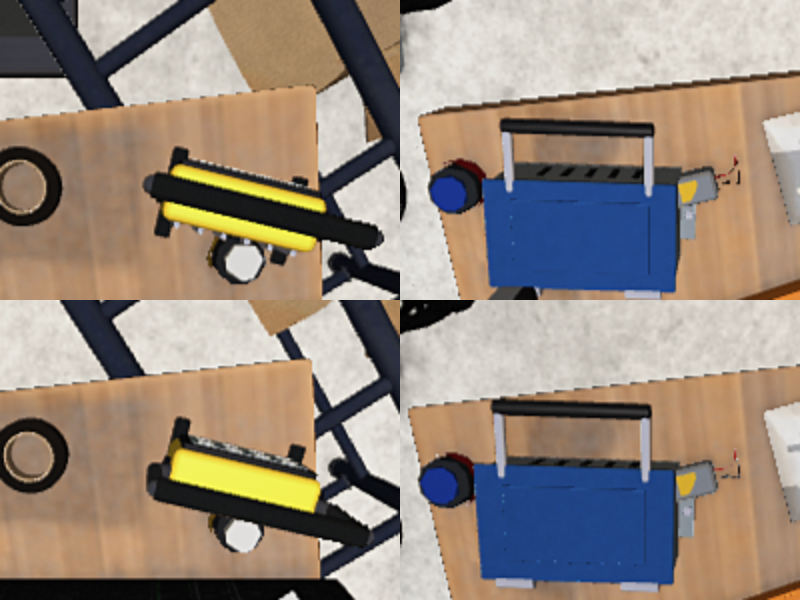

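Left crops: the light bar runs (148,187)→(378,237) in w3 and (150,482)→(365,536) in w4, and a white-capped bottle stands behind it. Right crops: the handle bar runs (503,126)→(652,130) in w5 and (496,406)→(650,411) in w2. Now I'll refine and triangulate.

```bash
cat > m.py <<'E'
from h import *
def barline(n,a,b,w=9,thr=55):
    """centreline of a dark bar near segment a-b: rectify strip, dark-run centre per column; returns end pixels & width"""
    g=cv2.imread(f"pics/{n}.png").max(2).astype(np.float32); a,b=np.array(a,float),np.array(b,float)
    L=np.linalg.norm(b-a); t=(b-a)/L; nn=np.array([-t[1],t[0]])
    s=np.arange(-10,L+10,.5); q=np.arange(-w,w+.1,.25)
    m=a+s[:,None,None]*t+q[None,:,None]*nn
    S=cv2.remap(g,m[...,0].astype(np.float32),m[...,1].astype(np.float32),cv2.INTER_LINEAR)<thr
    pts=[]
    for i,sv in enumerate(s):
        if not .08*L<sv<.92*L: continue
        nl,lab=cv2.connectedComponents(S[i].astype(np.uint8)[:,None]); mid=lab[:,0][len(q)//2]
        if mid: r=q[lab[:,0]==mid]; pts.append((sv,r.mean(),np.ptp(r)))
    pts=np.array(pts); W=np.median(pts[:,2]); k=abs(pts[:,2]-W)<1
    c=np.polyfit(pts[k,0],pts[k,1],1); 
    j=[S[i,np.argmin(abs(q-np.polyval(c,sv)))] for i,sv in enumerate(s)]; i0=len(s)//2
    lo=i0-np.argmin(j[i0::-1]) if not all(j[:i0]) else 0; hi=i0+np.argmin(j[i0:]) if not all(j[i0:]) else len(s)-1
    f=lambda sv:a+sv*t+np.polyval(c,sv)*nn
    return f(s[lo]),f(s[hi]),W,k.sum(),np.std(pts[k,1]-np.polyval(c,pts[k,0]))
def line3d(n1,e1,n2,e2):
    """3D line as intersection of the two view planes; end points from the rays of view 1"""
    N=[];O=[]
    for n,e in((n1,e1),(n2,e2)):
        o,d0=ray(n,*e[0]);_,d1=ray(n,*e[1]); v=np.cross(d0,d1);N.append(v/np.linalg.norm(v));O.append(o)
    out=[]
    for n,e,j in((n1,e1,1),(n2,e2,0)):
        for u in e[:2]:
            o,d=ray(n,*u); out.append(o+d*(N[j]@(O[j]-o))/(N[j]@d))
    return np.array(out)
E
python3 - <<'E'
from m import *
A=barline("w3",(278,118.5),(393,143.5)); B=barline("w4",(277,179),(384.5,206))
print("light",A,B); print(line3d("w3",A,"w4",B))
C=barline("w5",(161.5,183),(236,185)); D=barline("w2",(158,143),(235,145.5)); 
print("handle",C,D); print(line3d("w5",C,"w2",D))
print("bottle",tri(("w3",324,156),("w4",322,205)))
for n in("w1","w2","w5","top0"):
    h=cv2.cvtColor(cv2.imread(f"pics/{n}.png"),cv2.COLOR_BGR2HSV)
    m=(((h[...,0]<8)|(h[...,0]>172))&(h[...,1]>170)&(h[...,2]>80)).astype(np.uint8)
    nl,lab,st,_=cv2.connectedComponentsWithStats(m)
    print(n,[tuple(s) for s in st[1:] if s[4]>120])
E
```

```text
light (array([279.4163, 116.6925]), array([392.6202, 144.3712]), np.float64(12.0), np.int64(168), np.float64(0.148455608113122)) (array([278.8743, 181.8006]), array([386.058 , 206.6163]), np.float64(10.75), np.int64(131), np.float64(0.15088733914436955))
[[0.3874 0.3123 0.151 ]
 [0.4163 0.4354 0.1508]
 [0.3874 0.3123 0.151 ]
 [0.4163 0.4354 0.1508]]
handle (array([199.0009, 183.4696]), array([199.0009, 183.4696]), np.float64(6.5), np.int64(50), np.float64(0.062367266016301694)) (array([183.9799, 144.0424]), array([202.9688, 144.692 ]), np.float64(7.0), np.int64(53), np.float64(0.07206506838446237))
[[ 0.3949 -0.2     0.0715]
 [ 0.3949 -0.2     0.0715]
 [    nan     nan     nan]
 [    nan     nan     nan]]
bottle (array([0.4378, 0.3749, 0.0583]), [np.float64(0.00025741498108549493), np.float64(0.0002574149810854885)])
w1 [(np.int32(153), np.int32(107), np.int32(27), np.int32(85), np.int32(790)), (np.int32(119), np.int32(175), np.int32(38), np.int32(96), np.int32(736)), (np.int32(178), np.int32(179), np.int32(15), np.int32(93), np.int32(614)), (np.int32(185), np.int32(349), np.int32(38
[... 393 characters left out ...]
int32(135))]
w5 [(np.int32(0), np.int32(101), np.int32(26), np.int32(17), np.int32(168)), (np.int32(331), np.int32(144), np.int32(28), np.int32(80), np.int32(683)), (np.int32(360), np.int32(224), np.int32(23), np.int32(86), np.int32(573)), (np.int32(419), np.int32(228), np.int32(23), np.int32(59), np.int32(375)), (np.int32(0), np.int32(236), np.int32(11), np.int32(36), np.int32(269)), (np.int32(0), np.int32(271), np.int32(13), np.int32(21), np.int32(210))]
top0 [(np.int32(259), np.int32(230), np.int32(46), np.int32(82), np.int32(755))]m.py:24: RuntimeWarning: invalid value encountered in divide
  o,d0=ray(n,*e[0]);_,d1=ray(n,*e[1]); v=np.cross(d0,d1);N.append(v/np.linalg.norm(v));O.append(o)
```

```bash
python3 - <<'E'
from m import *
for t in (75,90):
    C=barline("w5",(161.5,183),(236,185),7,t); D=barline("w2",(158,143),(235,145.5),7,t)
    print("handle",C,D); print(line3d("w5",C,"w2",D))
def red(n):
    h=cv2.cvtColor(cv2.imread(f"pics/{n}.png"),cv2.COLOR_BGR2HSV)
    return ((h[...,0]<8)|(h[...,0]>172))&(h[...,1]>150)&(h[...,2]>60)
win={"w1":[((112,175),(136,268)),((176,179),(196,268))],"w2":[((360,174),(394,266)),((400,178),(452,268))]}
L={}
for n,w in win.items():
    m=red(n)
    for k,((x0,y0),(x1,y1)) in enumerate(w):
        rows=[];
        for v in range(y0,y1):
            u=np.flatnonzero(m[v,x0:x1])
            if 4<=len(u)<14: rows.append((v,u.mean()+x0,len(u)))
        r=np.array(rows); lv=(r[:,0]>y0+38)&(r[:,0]<y1-14)
        c=np.polyfit(r[lv,0],r[lv,1],1); print(n,k,c,np.std(r[lv,1]-np.polyval(c,r[lv,0])),"widths",np.median(r[lv,2]),"tip",r[2])
        va,vb=y0+38,y1-14; L[n,k]=((np.polyval(c,va),va),(np.polyval(c,vb),vb)); L[n,k,"t"]=r[2][1],r[2][0]
for k in(0,1):
    print("prong",k); print(line3d("w1",L["w1",k],"w2",L["w2",k])); print("tip",tri(("w1",*L["w1",k,"t"]),("w2",*L["w2",k,"t"])))
# cross bar front/back edge centre at prong mid: rows of red in columns midway
for n,(a,b) in {"w1":(140,180),"w2":(380,420)}.items():
    m=red(n); mid=[(u,np.mean(np.flatnonzero(m[255:285,u])+255),m[255:285,u].sum()) for u in range(a,b,8)]
    print(n,[(round(x[1],1),x[2],onz(n,x[0],x[1],.188)) for x in mid])
E
```

```text
handle (array([159.5182, 182.2951]), array([236.9771, 184.8649]), np.float64(7.0), np.int64(123), np.float64(0.09089562867146221)) (array([154.9989, 142.986 ]), array([235.4518, 145.7428]), np.float64(7.5), np.int64(129), np.float64(0.0728316042632131))
[[ 0.3927 -0.2604  0.0742]
 [ 0.3966 -0.1406  0.0737]
 [ 0.3927 -0.2609  0.0743]
 [ 0.3966 -0.1407  0.0737]]
handle (array([159.5185, 182.2848]), array([236.9773, 184.8582]), np.float64(7.25), np.int64(126), np.float64(0.08898258058443069)) (array([154.9984, 142.9994]), array([235.4529, 145.7096]), np.float64(7.75), np.int64(129), np.float64(0.07354710607480043))
[[ 0.3927 -0.2605  0.074 ]
 [ 0.3965 -0.1406  0.074 ]
 [ 0.3927 -0.261   0.074 ]
 [ 0.3965 -0.1406  0.074 ]]
w1 0 [  0.0377 122.2195] 0.21766229846394422 widths 6.0 tip [177. 122.   7.]
w1 1 [ -0.0131 191.868 ] 0.20578775133277125 widths 7.0 tip [181. 185.   7.]
w2 0 [ -0.1352 401.8845] 0.15315860761018643 widths 7.0 tip [176. 383.   7.]
w2 1 [ -0.1731 468.1439] 0.3538771958639607 widths 7.0 tip [180.  445.5   8. ]
prong 0
[[0.4698 0.0404 0.1842]
 [0.5232 0.037  0.1865]
 [0.4693 0.0404 0.1842]
 [0.5214 0.0371 0.1864]]
tip (array([0.4224, 0.0433, 0.1998]), [np.float64(0.0002737141520881522), np.float64(0.0002737141520881138)])
prong 1
[[0.475  0.1123 0.1837]
 [0.5231 0.109  0.1866]
 [0.4745 0.1123 0.1837]
 [0.5239 0.109  0.1866]]
tip (array([0.4268, 0.1155, 0.2005]), [np.float64(0.000291310827518634), np.float64(0.0002913108275186356)])
w1 [(np.float64(265.0), np.int64(9), array([0.5377, 0.0464, 0.188 ])), (np.float64(266.0), np.int64(9), array([0.539 , 0.0564, 0.188 ])), (np.float64(265.5), np.int64(2), array([0.5383, 0.0667, 0.188 ])), (np.float64(nan), np.int64(0), array([nan, nan, nan])), (np.float64(nan), np.int64(0), array([nan, nan, nan]))]
w2 [(np.float64(262.5), np.int64(2), array([0.5351, 0.0533, 0.188 ])), (np.float64(262.0), np.int64(1), array([0.5344, 0.0634, 0.188 ])), (np.float64(265.0), np.int64(1), array([0.5385, 0.0741, 0.188 ])), (np.float64(266.5), np.int64(8), array([0.5406, 0.0845, 0.188 ])), (np.float64(267.5), np.int64(8), array([0.542 , 0.0949, 0.188 ]))]
  return _methods._mean(a, axis=axis, dtype=dtype,
  ret = ret.dtype.type(ret / rcount)
```

Measured:
- **Bar:** middle (0.402, 0.374, 0.151), yaw -13.2°.
- **Hook seat:** about (0.471, 0.076), top 0.188, yaw -3.55°.
- **Handle:** (0.3947, -0.2006, 0.074), yaw -1.8°.

All heights agree with the text. Next I'll grasp the light.

```bash
python3 - <<'E'
from h import *
R=down(76.8); H=down(86.45); S=np.array([.471,.0762]); hx=np.array([.9981,-.0619])
print(env.ik([.4018,.3738,.154],R),env.ik([*S,.2],H))
fingers.grip(.05,60)
env.move_to([.4018,.3738,.26],R)
env.move_linear([.4018,.3738,.154],vel=.12)
f0=status.read_force(); fingers.grip(0,60)
print("grip",status.read_grip_width(),status.read_gripper_force(),f0,status.read_force())
env.move_linear([.4018,.3738,.237],vel=.08); env.dwell(.3)
print("lift",status.read_grip_width(),status.read_force(),status.read_torque(),status.read_time())
E
```

```text
[ 34.698    5.7553 102.978   -0.      71.2667  47.898 ] [ -0.2921  -6.9507 110.4248  -0.      76.5259   3.2579]
grip 0.00018138118667263524 0.0 [-0.473   0.343   0.3422] [ 0.0128 -0.3602 -0.2468]
lift 0.00027508525906313103 [ 0.2901 -0.9071 -0.1718] [-0.0272 -0.004   0.0381] 11.1167
```

The fingers closed on nothing, so I'll look.

```bash
python3 - <<'E'
from h import *
print(status.read_tcp_pos(),status.read_eef_rot(),env.finger_overhang)
wrist("w6"); s=get_image("side")[:,:,::-1]; t=get_image("top")[:,:,::-1]
cv2.imwrite("pics/side6.png",s);cv2.imwrite("pics/top6.png",t)
o=np.zeros((600,800,3),np.uint8)
o[:300,:400]=cv2.resize(cv2.imread("pics/w6.png"),(400,300))
o[:300,400:]=cv2.resize(s[200:350,200:400],(400,300))
o[300:,:400]=cv2.resize(t[225:325,100:233],(400,300))
o[300:,400:]=cv2.resize(cv2.imread("pics/side0.png")[250:400,200:400],(400,300))
cv2.imwrite("pics/comp3.png",o)
E
```

```text
[0.4017 0.3737 0.2366] [[ 0.2283  0.9736 -0.0005]
 [ 0.9736 -0.2283 -0.0003]
 [-0.0004 -0.0004 -1.    ]] 0.022
```

View pics/comp3.png

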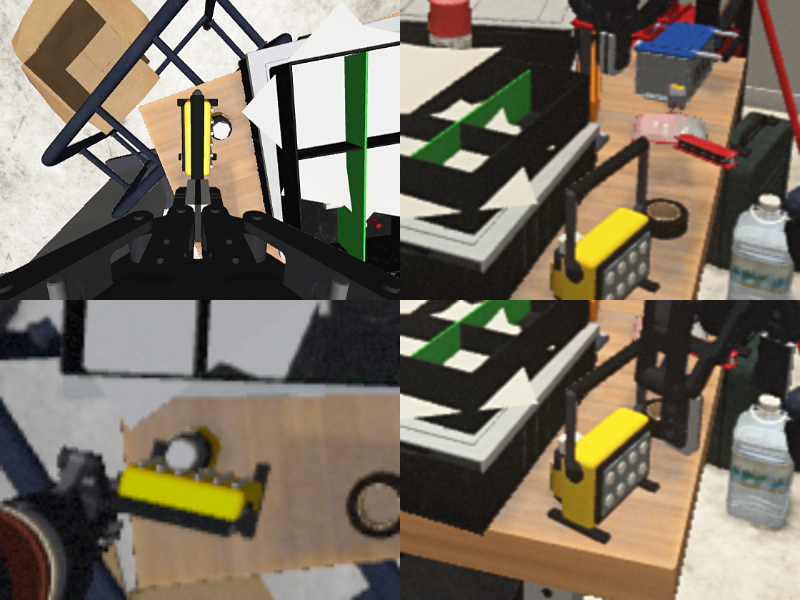

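```bash
python3 - <<'E'
from m import *
def proj(n,X):
    K,P=cam(n); c=np.linalg.inv(P)@[*X,1]; return (K@c[:3]/c[2])[:2]
for X in([.4018,.3738,.151],[.3874,.3123,.151],[.4163,.4354,.151],[.4017,.3737,.2146],[.4017,.3737,.05]):
    print(X,*[(n,proj(n,X)) for n in("side","top","w6","w3")])
print(barline("w6",(277,137),(277,240)))
b=np.zeros(3)
E
```

```text
[0.4018, 0.3738, 0.151] ('side', array([303.4437, 282.6988])) ('top', array([149.3603, 294.3912])) ('w6', array([275.8127, 215.8114])) ('w3', array([336.6146, 130.6103]))
[0.3874, 0.3123, 0.151] ('side', array([320.9068, 270.0894])) ('top', array([176.0508, 300.4205])) ('w6', array([275.858 , 290.9601])) ('w3', array([279.382 , 116.6624]))
[0.4163, 0.4354, 0.151] ('side', array([283.4882, 297.0685])) ('top', array([122.7554, 288.3476])) ('w6', array([275.8665, 129.3977])) ('w3', array([392.6851, 144.3486]))
[0.4017, 0.3737, 0.2146] ('side', array([304.676 , 250.8578])) ('top', array([140.1219, 298.2194])) ('w6', array([275.3701, 246.9485])) ('w3', array([349.31  , 132.1513]))
[0.4017, 0.3737, 0.05] ('side', array([301.8054, 329.4608])) ('top', array([161.965 , 289.3126])) ('w6', array([276.0076, 189.5433])) ('w3', array([323.4492, 128.8399]))
(array([276.6214, 132.5   ]), array([275.8695, 249.5   ]), np.float64(16.75), np.int64(173), np.float64(0.05966788043945495))
```

```bash
python3 - <<'E'
from m import *
s=cv2.imread("pics/side6.png").max(2).astype(int)
print(s[222:262:2,294:320:2])
w=cv2.imread("pics/w6.png").max(2).astype(int)
print(w[236:300:3,262:292:2])
K,P=cam("w6");K2,P2=cam("side")
E
```

```text
[[ 41 171  41 103  51  79  99  31  29  31  21 187 155]
 [ 42 246  34  99  52  81  93  30  27  31  49 148  85]
 [ 35 247  35 100  53 102  98  33  30  27  55 221 142]
 [ 38 243  30 107  54 100  96  33  32  32  53 205 114]
 [ 38 245  40 103  40 101  98  29  32  33  68 191 102]
 [ 42 242 102  98  39 103  93  31  31  25 143 175  98]
 [ 48 244 142 105  42 100  90  36  40 177 190 178 110]
 [ 50 240 152 151  73  92  85  92 157 195 191 190  89]
 [ 38 244 152 156 205 205 209 209 203 200 197 195  85]
 [ 45 244 153 151 205 206 209 212 205 209 204 201  89]
 [ 38 240 153 153 201 201 201 200 201 205 210 206  88]
 [ 63 240 156 149 201 204 208 211 207 209 210 211  78]
 [ 62 239 155 195 191 194 197 202 203 205 205 198 114]
 [ 61 242 155 201 189 194 198 200 198 204 201 207 207]
 [ 57 227 141 174 205 204 205 201 202 202 201 201 196]
 [ 52 151 137 189 197 201 203 204 206 211 211 209 216]
 [ 54 146 141 179 196 205 206 204 205 207 209 205 205]
 [ 52 142 149 180 186 187 188 186 188 191 196 202 210]
 [ 60 141 149 174 181 185 187 192 193 193 194 193 118]
 [ 62 129 160 182 190 195 191 190 194 195 188 181 193]]
[... 687 characters left out ...]
0  89]
 [ 90  88  89  88  89 101  11  17  16   5  93  88  89  89  88]
 [ 90  89  89  89  90 100  10  15  14   4  92  89  88  89  89]
 [ 89  89  89  89  90  75  12  16  16   6  92  88  89  88  89]
 [ 88  88  88  89  89  76  12  17  16   7  92  89  90  89  89]
 [ 89  89  89  89  90  76  12  16  16   6  92  89  89  89  89]
 [ 87  86  87  85  87  58  11  15  15   8  90  87  85  86  87]
 [ 51 119 255 255 255 199  62  68  68  48 255 255 255 255 108]
 [ 18  19   9  47 255 207  62  70  70  49 255 228   0  11  18]
 [ 20  20  20  15  47 214  62  70  69  49 255   2  18  20  19]
 [ 21  20  19  21   4 148  67  70  70  59 200  12  21  20  18]
 [ 19  19  21  21  20  38  71  70  70  75  17  19  20  19  20]]
```

```bash
python3 - <<'E'
from m import *
for v in (252,260,268): print(tri(("side",305,237.5),("w6",276,v)))
for z in(.19,.2,.21,.22,.23,.24,.25): print(z,onz("side",305,237.5,z),onz("w6",276,251,z),onz("w6",276,284,z))
env.dwell(.01); fingers.grip(.05,60); wrist("w7"); cv2.imwrite("pics/side7.png",get_image("side")[:,:,::-1])
d=cv2.absdiff(cv2.imread("pics/side7.png"),cv2.imread("pics/side6.png")).max(2)>30
y,x=np.nonzero(d); print("changed",x.min(),x.max(),y.min(),y.max())
for c in range(270,345,4):
    r=np.flatnonzero(d[:,c]); print(c,r.max() if len(r) else None,end=" ")
E
```

```text
(array([0.402 , 0.3806, 0.2422]), [np.float64(0.0022122775478063844), np.float64(0.0022122775478064316)])
(array([0.402 , 0.3766, 0.2409]), [np.float64(0.0009817049437176875), np.float64(0.0009817049437177224)])
(array([0.4021, 0.3726, 0.2398]), [np.float64(0.00028130328576492355), np.float64(0.0002813032857649017)])
0.19 [0.4403 0.2576 0.19  ] [0.3991 0.3615 0.19  ] [0.3937 0.3384 0.19  ]
0.2 [0.4327 0.2808 0.2   ] [0.4001 0.3654 0.2   ] [0.395  0.3435 0.2   ]
0.21 [0.425 0.304 0.21 ] [0.401  0.3694 0.21  ] [0.3962 0.3487 0.21  ]
0.22 [0.4174 0.3271 0.22  ] [0.402  0.3734 0.22  ] [0.3974 0.3538 0.22  ]
0.23 [0.4097 0.3503 0.23  ] [0.403  0.3773 0.23  ] [0.3986 0.3589 0.23  ]
0.24 [0.4021 0.3734 0.24  ] [0.4039 0.3813 0.24  ] [0.3999 0.3641 0.24  ]
0.25 [0.3944 0.3966 0.25  ] [0.4049 0.3853 0.25  ] [0.4011 0.3692 0.25  ]
changed 271 539 3 239
270 None 274 194 278 205 282 206 286 225 290 213 294 214 298 232 302 236 306 237 310 236 314 231 318 227 322 236 326 233 330 217 334 215 338 213 342 204
```

Triangulating the closed fingertips gives z = 0.240 with the TCP at 0.2366. The real tips are about 25 mm higher than stated and closed above the bar. The light hasn't moved. I'll grasp again 21 mm lower; even if the stated overhang were right, that clears the housing.

```bash
python3 - <<'E'
from h import *
env.move_linear([.4018,.3738,.133],vel=.12)
f0=status.read_force(); print("down",f0); fingers.grip(0,60)
w=status.read_grip_width(); print("grip",w,status.read_gripper_force(),status.read_force())
if w>.008:
    env.move_linear([.4018,.3738,.217],vel=.08); env.dwell(.3)
    print("lift",status.read_grip_width(),status.read_force(),status.read_torque(),status.read_tcp_pos())
    wrist("w8"); cv2.imwrite("pics/side8.png",get_image("side")[:,:,::-1])
print(status.read_time())
E
```

```text
down [ 0.4892 -0.3945  0.7661]
grip 0.011863011161998773 58.66176187992096 [-1.4202 -0.2958  6.0287]
lift 0.012133845767953014 [-0.5624 -0.1816 -3.2906] [ 0.0515  0.0026 -0.0228] [0.4017 0.3737 0.2167]
14.95
```

```bash
python3 - <<'E'
from m import *
def proj(n,X):
    K,P=cam(n); c=np.linalg.inv(P)@[*X,1]; return (K@c[:3]/c[2])[:2]
for n in("side6","side8"):
    h=cv2.cvtColor(cv2.imread(f"pics/{n}.png"),cv2.COLOR_BGR2HSV)
    m=((h[...,0]>20)&(h[...,0]<34)&(h[...,1]>150)&(h[...,2]>90)).astype(np.uint8); m[:,:250]=0;m[:,360:]=0;m[:200]=0
    nl,lab,st,ce=cv2.connectedComponentsWithStats(m); i=1+st[1:,4].argmax(); print(n,st[i],ce[i])
for dz in(.07,.076,.08,.084): print(dz,proj("side",[.4018,.3738,.045+dz])-proj("side",[.4018,.3738,.045]))
o=np.zeros((600,800,3),np.uint8)
o[:300,:400]=cv2.resize(cv2.imread("pics/side8.png")[190:340,220:420],(400,300))
o[:300,400:]=cv2.resize(cv2.imread("pics/w8.png")[130:340,140:420],(400,300))
cv2.imwrite("pics/comp4.png",o[:300])
E
```

```text
side6 [ 276  304   49   60 1012] [297.3676 330.8271]
side8 [ 282  266   45   60 1010] [298.4099 292.8752]
0.07 [  1.1593 -31.8037]
0.076 [  1.2622 -34.6267]
0.08 [  1.3311 -36.5175]
0.084 [  1.4003 -38.4154]
```

View pics/comp4.png

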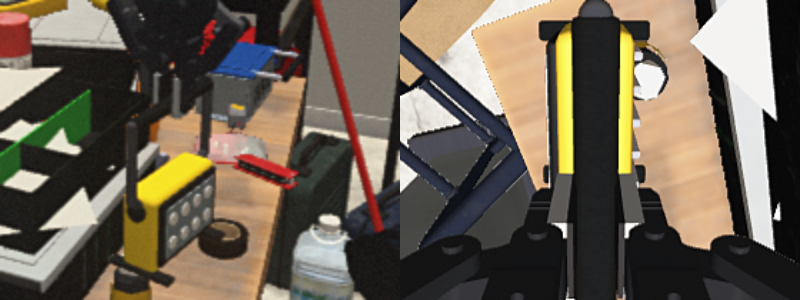

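The light is up 83 mm, level and without slip: the side crop shows it hanging clear of the bench, and the wrist crop shows the bar between the pads. Now I'll hang it.

```bash
python3 - <<'E'
from h import *
H=down(86.45); S=np.array([.471,.0762]); hx=np.array([.9981,-.0619])
pre=S-.105*hx
env.move_linear([*pre,.217],rot=H,vel=.16)
env.dwell(.2); print("pre",status.read_tcp_pos(),status.read_force(),status.read_grip_width())
env.move_linear([*(S+.002*hx),.217],vel=.08)
print("in",status.read_force())
for z in(.186,.181,.178,.175,.172):
    env.move_linear([*(S+.002*hx),z],vel=.06); f=status.read_force(); print(z,f,status.read_torque())
    if f[2]>2: break
wrist("w9"); cv2.imwrite("pics/top9.png",get_image("top")[:,:,::-1]); cv2.imwrite("pics/side9.png",get_image("side")[:,:,::-1])
print(status.read_time())
E
```

```text
pre [0.3662 0.083  0.2169] [-0.1819 -0.1811 -3.2476] 0.011364089738473462
in [ 0.1445  0.7164 -2.4957]
0.186 [-0.3644 -0.0932 -2.6219] [-0.0276 -0.0177  0.0035]
0.181 [ 0.7374  0.6373 -2.205 ] [ 0.0461 -0.0278 -0.0311]
0.178 [ 0.069  -0.2911 -0.2144] [ 0.036  -0.1613  0.0394]
0.175 [-7.7401 -0.5079 16.1579] [-0.0283  1.2482 -0.0009]
20.1917
```

Contact came with the bar at about 0.195, as expected, and there was no roll moment, so both prongs carry. I'll relax, release, back off upward and look.

```bash
python3 - <<'E'
from h import *
S=np.array([.471,.0762]); hx=np.array([.9981,-.0619]); T=S+.002*hx
env.move_linear([*T,.177],vel=.06); print(status.read_force())
fingers.grip(.04,60); env.dwell(.2)
env.move_linear([*T,.30],vel=.12)
env.move_linear([.40,-.05,.34],vel=.25)
print(status.read_force(),status.read_time())
wrist("w10"); s=get_image("side")[:,:,::-1]; t=get_image("top")[:,:,::-1]
cv2.imwrite("pics/side10.png",s);cv2.imwrite("pics/top10.png",t)
o=np.zeros((600,800,3),np.uint8)
o[:300,:400]=cv2.resize(s[150:300,180:380],(400,300))
o[:300,400:]=cv2.resize(cv2.imread("pics/w10.png"),(400,300))
o[300:,:400]=cv2.resize(t[215:315,210:343],(400,300),interpolation=3)
o[300:,400:]=cv2.resize(t[215:315,330:463],(400,300),interpolation=3)
cv2.imwrite("pics/comp5.png",o)
print(env.ik([.3947,-.2006,.056],down(88.2)),env.ik([.463,-.2027,.172],down(88.2)))
E
```

```text
[-1.1868 -0.2676  7.5185]
[-0.8155 -0.2997 -0.2921] 22.9583
[-37.1669  -1.0931 121.9021  -0.      59.191  -35.3669] [-32.5902  -1.3198 108.2351  -0.      73.0847 -30.7902]
```

View pics/comp5.png

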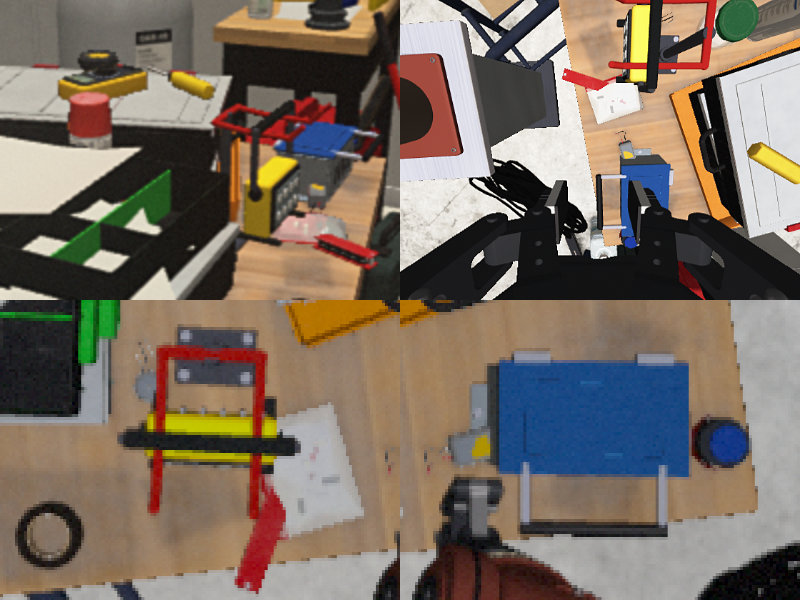

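The pictures show the light hanging on both prongs with its bar across them, lens to the robot, and nothing else moved. On to the lid handle.

```bash
python3 - <<'E'
from h import *
R=down(88.2); P=np.array([.3947,-.2006]); off=-.020
bx=np.array([np.cos(np.radians(-1.8)),np.sin(np.radians(-1.8))]); Hg=P+.135*bx
fingers.grip(.034,50)
env.move_to([*P,.15],R); env.move_linear([*P,.074+off],vel=.1)
print("down",status.read_force()); fingers.grip(0,50)
w=status.read_grip_width(); print("grip",w,status.read_gripper_force(),status.read_force())
if w>.007:
    for a in np.arange(5,61,5):
        t=np.radians(a+.4); q=Hg-.135*np.cos(t)*bx
        env.move_linear([*q,.073+.135*np.sin(t)+off],vel=.08)
        f=np.array(status.read_force()); print(a,f,round(status.read_grip_width(),4))
        if np.linalg.norm(f)>30: break
    env.dwell(.3); print(status.read_tcp_pos(),status.read_force())
    wrist("w11")
    for n in("side","top"): cv2.imwrite(f"pics/{n}11.png",get_image(n)[:,:,::-1])
print(status.read_time())
E
```

```text
down [ 0.5101 -0.2803 -0.3037]
grip 0.010222649585543218 48.86531174182892 [-7.1341 -0.2314  8.2976]
5 [-4.7837 -3.0209 -1.8179] 0.0101
10 [-4.9283 -3.0944 -1.7812] 0.0099
15 [-5.5911 -3.3905 -2.6942] 0.0097
20 [-7.711  -2.7152 -0.32  ] 0.0098
25 [-10.3906  -3.1107   0.8715] 0.0096
30 [-11.6318  -4.2479   1.6871] 0.0095
35 [-16.6748  -2.429    6.2628] 0.0099
40 [-20.2265  -1.1052  11.518 ] 0.0097
45 [-23.3362   0.8975  18.3926] 0.0101
50 [-25.5317   2.3465  25.4771] 0.0095
[ 0.4394 -0.2024  0.1593] [-26.387    1.7693  25.254 ]
29.1917
```

The force on the tool is radial, outward from the hinge, so my arc is slightly too tight. I'll ease outward at this angle until it fades.

```bash
python3 - <<'E'
from h import *
p=np.array(status.read_tcp_pos()); bx=np.array([np.cos(np.radians(-1.8)),np.sin(np.radians(-1.8))])
t=np.radians(50.4); u=np.array([*(-np.cos(t)*bx),np.sin(t)])
for d in(.0015,.003,.0045):
    env.move_linear(p+d*u,vel=.03); f=np.array(status.read_force()); print(d,f,f@u,status.read_grip_width())
    if f@u<8: break
print(status.read_time(),status.read_tcp_pos())
E
```

```text
0.0015 [  7.5847  -3.426  -12.1852] -14.28976736628453 0.009781511076460324
29.55 [ 0.4391 -0.2024  0.1595]
```

```bash
python3 - <<'E'
from h import *
off=-.020; bx=np.array([np.cos(np.radians(-1.8)),np.sin(np.radians(-1.8))]); P=np.array([.3947,-.2006]); Hg=P+.135*bx
r=.1355
for a in(50,52,54,56,58,60,60,60):
    t=np.radians(a+.4); u=np.array([*(-np.cos(t)*bx),np.sin(t)])
    env.move_linear(np.array([*Hg,.073+off])+r*u,vel=.04); env.dwell(.1)
    f=np.array(status.read_force()); fr=f@u+2
    print(a,round(r,5),f,round(fr,1)); r+=np.clip(fr/40000,-.0005,.0005)
env.dwell(.3); print(status.read_tcp_pos(),status.read_force(),status.read_grip_width())
wrist("w12")
for n in("side","top"): cv2.imwrite(f"pics/{n}12.png",get_image(n)[:,:,::-1])
h={}
for n in("w12","side12","top12"):
    q=cv2.cvtColor(cv2.imread(f"pics/{n}.png"),cv2.COLOR_BGR2HSV)
    m=((q[...,0]>100)&(q[...,0]<118)&(q[...,1]>150)&(q[...,2]>50)).astype(np.uint8)
    nl,lab,st,ce=cv2.connectedComponentsWithStats(m)
    for i in range(1,nl):
        if st[i,4]>150: print(n,st[i],ce[i],cv2.approxPolyDP(cv2.findContours((lab==i).astype(np.uint8),0,2)[0][0],3,True)[:,0].tolist())
print(status.read_time())
E
```

```text
50 0.1355 [-23.254    2.3371  22.8524] 34.5
52 0.136 [-22.0088   0.801   20.3291] 31.5
54 0.1365 [-20.2402   2.1322  19.1878] 29.4
56 0.137 [-18.1954   1.9367  18.9801] 27.9
58 0.1375 [-16.2761   2.5642  18.9032] 26.7
60 0.138 [-14.6199   0.9732  16.8087] 23.8
60 0.1385 [-11.5768   0.2658  12.8898] 18.9
60 0.13897 [-10.4863   0.4574  10.0873] 16.0
[ 0.4595 -0.203   0.1752] [-10.1793  -0.654    9.1418] 0.009374588844566835
w12 [ 313  104   63  201 9684] [342.5152 197.9384] [[320, 104], [317, 138], [330, 140], [333, 149], [316, 156], [313, 261], [335, 300], [353, 304], [361, 292], [375, 111]]
top12 [363 235  68  25 980] [390.5296 244.6714] [[363, 237], [369, 255], [378, 251], [380, 255], [401, 259], [406, 256], [412, 237], [423, 237], [426, 250], [430, 246], [425, 236]]
32.9333
```

```bash
python3 - <<'E'
from m import *
def proj(n,X):
    K,P=cam(n); c=np.linalg.inv(P)@[*X,1]; return (K@c[:3]/c[2])[:2]
b=np.radians(-1.8); bx=np.array([np.cos(b),np.sin(b),0]);by=np.array([-np.sin(b),np.cos(b),0]); H=np.array([.5296,-.2048,.073]);z=np.array([0,0,1.])
def pt(th,r,y,nrm=0):
    t=np.radians(th); return H+r*(-np.cos(t)*bx+np.sin(t)*z)+nrm*(np.sin(t)*bx+np.cos(t)*z)+y*by
for th in(50,55,60,65):
    print(th,"edge w12",*[proj("w12",pt(th,.093,y,.003)).round(1) for y in(.077,0,-.077)],"hinge",proj("w12",pt(th,0,.077)).round(1),"bar end",proj("w12",pt(th+.4,.135,.059)).round(1),
     "top edge",proj("top",pt(th,.093,.077,.003)).round(1),proj("top",pt(th,.093,-.077,.003)).round(1),"bar ends top",proj("top",pt(th+.4,.135,.059)).round(1),proj("top",pt(th+.4,.135,-.059)).round(1))
g=cv2.imread("pics/w12.png"); 
for v in (115,125,150,158): print(v,g[v,270:330:2].max(1))
t=cv2.imread("pics/top12.png").max(2)
for u in(364,366,368,370,420,424,427): print(u,t[240:276,u])
E
```

```text
50 edge w12 [299.5 103.5] [296.9 241.7] [294.9 352.9] hinge [370.7 109.2] bar end [239.3 141.9] top edge [367.3 259.2] [435.3 260.4] bar ends top [377.9 273. ] [431.8 274. ]
55 edge w12 [313. 103.] [308.9 244.6] [305.6 358. ] hinge [370.7 109.2] bar end [259.4 142.9] top edge [367.7 256.4] [436.  257.6] bar ends top [378.6 269. ] [432.8 269.9]
60 edge w12 [327.9 102.5] [322.1 247.3] [317.4 362.7] hinge [370.7 109.2] bar end [283.1 143.8] top edge [368.  253.4] [436.6 254.5] bar ends top [379.2 264.6] [433.8 265.5]
65 edge w12 [344.1 102.1] [336.2 249.7] [330.  366.8] hinge [370.7 109.2] bar end [310.1 144.7] top edge [368.3 250.2] [437.1 251.3] bar ends top [379.7 259.9] [434.5 260.8]
115 [193 193 194 193 191 191 189 190 190 193 194 196 196 195 193 191 191 191
 191 192 191 192 193 203 126 171 180 182 173 130]
125 [193 195 194 193 191 190 190 191 190 190 191 190 190 191 190 190 190 190
 189 190 188 188 189 202 139 170 179 181 162 131]
150 [ 40  51  61  79  68  55  45  36  32  29   7 205 196 195 197 197 196 198
 198 200 199 199 200 198 197 195 192 191 191 190]
158 [ 37  49  60  76  66 
[... 458 characters left out ...]
95  86  96 117 132 135
 136 136 137 136 136 135 140 137 138 123  81  87 131 147 156 155 157 155]
370 [105 102 102 103 105 103 101 104 103 104 101 106 102 101 129 139 119 131
 137 137 138 134 135 135 135 138 135 124  83  79 131 150 160 160 160 160]
420 [129 113  89  91  92  93  89  91  91  88  72  39  27  10  19  53  93 145
 107  70  86  82  58  28  18  23  23  25  18  19  19  16   4  14  15  21]
424 [ 67  66  56  50  73  99 101 106  89  57  22  19  22  84 108  75  36  20
  18  23  26  29  17  15  23  13  18  21  23  18  21  25  32  33  23  28]
427 [101 105 101 101  99 102 102 100 104 106  78  38  25  24  21  24  15  21
  15  20  14  21  25  10  16  25  22  18  18  25  22   9  27  40  45  70]
```

In the wrist view the lid's top front edge is at column 327 (327.9 predicted for 60°). The bar gives about 58.5–59° and the top view about 60°, so the lid is in tolerance. I'll confirm the light is undisturbed and hand in.

```bash
python3 - <<'E'
from h import *
a,b=[cv2.imread(f"pics/top{k}.png")[225:300,245:315] for k in(10,12)]
n=(cv2.absdiff(a,b).max(2)>60).sum(); print("changed px near light",n,status.read_tcp_pos(),status.read_force())
if n<150: env.finish_job(); print("done",status.read_time())
E
```

```text
changed px near light 0 [ 0.4595 -0.203   0.1752] [-9.4388  0.1978  9.1819]
the job is handed in; nothing more can be done
the job is handed in; nothing more can be done
```

The light hangs released on both prongs, the lid is held steady at about 60° (59–60° measured from the camera views), and the job is handed in at about 33 s; the first grasp of the light closed on air and was redone lower, without moving the light.

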